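# Hang the washed cupboard door back on its pintles and close it

## Task

The lift-off door of the little ingredient cupboard has been washed and stands in the plate rack. Take it out, hang it back on the cupboard so that both its hinge sockets go fully down over the two upright pintles (feel for them and lower it gently: do not force or drop it), then swing it shut and let go. Leave the jar, the cup and the bottle on the table as they are.

Things in the scene. Friction and masses are not known exactly. Their poses are not given: they have to be found in the camera images.
- door_mid (a point): Middle of the loose pine door (panel 160 wide, 14 thick, 190 mm high, about 0.2 kg), half-way up. z up; x its thickness (face with the knob to -x, back to +x); y its width: hinge edge at +80 mm, free edge at -80 mm. A 22 mm wooden knob stands 24 mm out of the face at y -64 mm, mid height. At the start the door stands upright in the plate rack, its foot 20 mm above the table.
- door_top (a point): Middle of the door's flat, free top edge, 95 mm above door_mid, same axes: here the door can be pinched from above across its 14 mm thickness.
- door_socket (a point): Centre of the lower mouth of the door's lower steel knuckle: x -7, y +96, z -75 mm from door_mid, same axes. Each knuckle is 20 mm across and 22 mm high, 6 mm clear of the hinge edge, with a 10 mm bore right through; the upper one is the same, 115 mm higher on the same line.
- door_free_edge (a point): Point on the door's free edge, half-way up, mid thickness: y -80 mm from door_mid, same axes.
- cabinet: Small open pine cupboard, fixed, 220 wide, 130 deep, 200 mm high; origin at the centre of its underside, z up, y along the front, front face at x -65 mm looking to -x. On the wide front stile at +y a steel strip, clamped by screws in wide slots, carries two upright pintles: 8 mm pins standing 22 mm above their shoulders, flat-topped with a 1 mm bevel, one 115 mm above the other. Under each shoulder is a bracket 10 mm deep.
- cabinet_front (a point): Centre of the shut door's place: x -74, y -25, z 103 mm in the cupboard's frame, same axes. The hung door (both knuckles resting on the shoulders) has its foot about 8 mm and its top about 198 mm above the table. Shut, its axes are the cupboard's; it opens by turning clockwise seen from above (free edge swings out to the front) to over 90 degrees, moves freely and stays where it is left.
- hinge_nominal (a point): Centre of the lower pintle's shoulder with the strip in the middle of its slots: x -81, y +71, z 28 mm in the cupboard's frame, same axes. The strip is clamped somewhere in them: both pintles stand up to 6 mm to either side (along y) and up to 4 mm higher or lower, unmeasured; x is true. The lower knuckle must come in level under the upper bracket, the door 30 to 75 mm above its hung height.
- rack: Beech plate rack, fixed, 170 by 108 mm, origin at the centre of its underside; two rows of rods, their tops 63 mm above the table, form slots. The door stands in the middle slot, 20 mm wide, parallel to the rack's y and lifts straight out; a saucer reaching 136 mm high stands in the slot 56 mm to -x.
- jar: Glass jar with a steel cap, 54 mm across, 85 mm high; origin at the centre of its underside. To be left alone.
- cup: Clear plastic cup, 68 mm across, 75 mm high; origin at the centre of its underside. To be left alone.
- bottle: Blue plastic bottle, 72 mm across, 170 mm high; origin at the centre of its underside. To be left alone.
Mind the look-alikes: they are no part of the job. Of the things that look like the part that bears door_mid, the largest one is meant.

How it is judged:
On the way:
1. the door is down on both pintles: its sockets within 2 mm of the heights that the seats can have, over the pintles, door upright within about 2 degrees (z of door_socket in the frame of cabinet between 0.022 and 0.034 m and x of door_socket in the frame of cabinet between -0.085 and -0.077 m and y of door_socket in the frame of cabinet between 0.0634 and 0.0786 m and angle between door_mid's own z axis and vertical below 0.04 rad), for 0.2 s.
At the end, for the whole second after the job is handed in: The door hangs fully down on both pintles (its sockets within 2 mm of the heights that the shoulders can have), upright within about 2 degrees, is shut (its free edge within 10 mm of its shut place), has been let go and is at rest (all of step 1 and x of door_free_edge in the frame of cabinet above -0.084 m and y of door_free_edge in the frame of cabinet below -0.08 m and linear speed of door below 0.02 m/s and angular speed of door below 0.15 rad/s); the robot touches nothing.
It fails at once if the door is pressed or knocked against the cupboard or its pintles with more than 35 N (contact force between door and cabinet above 35 N).
It fails at once if the robot strikes or leans on the cupboard itself with more than 25 N (contact force between any of the fingers, the arm and cabinet above 25 N).
It fails at once if the door is tipped over by more than 25 degrees (angle between door_mid's own z axis and vertical above 0.45 rad).
It fails at once if the jar, the cup or the bottle is moved more than 20 mm or tipped (distance of any of jar, cup, bottle from where it was at the start of the episode above 0.02 m or angle between any of jar, cup, bottle's own z axis and vertical above 0.3 rad).
It also fails if it takes over 72 s, if anything falls off the work surface, if the arm or the gripper's body presses on something with over 40 N, if the wrist force passes 120 N, or if a joint passes its speed limit or range.

## Robot

A 7-joint arm with a two-finger parallel gripper is mounted at the origin on the work surface. World frame = base frame: x ahead of the robot, y to its left, z up, the work surface at z = 0. Lengths are in m, angles in rad, forces in N, time in s.
With the tool pointing down it reaches from about 0.4 to 0.85 m from the base axis. Payload 10.4 kg.
Tool frame: the origin (TCP) lies midway between the tips of the shut fingers; the grasp point (between the pads) lies 19 mm behind it; z points along the fingers, y is the line along which they close (so a half turn about z gives the same grasp; the last joint's range is limited). The gripper opens to 85 mm and grips with 20 to 120 N. Pads are 22 mm wide; open, the fingers measure 114 mm over their backs; the gripper's body (76 mm by 85 mm) begins 54 mm behind the grasp point. The pads swing forward as they close: fully open they stand 13 mm farther back than shut.
Start: joints at [-1.126, 0.332, -0.065, 1.46, 0.022, 1.35, -0.088], TCP at [0.282, 0.558, 0.231] pointing down, gripper open.
Joint ranges: [-2.6, 2.6], [-0.5, 2.12], [-1.47, 1.34], [0.16, 2.42], [-1.27, 4.41], [0.06, 2.06], [-2.6, 2.6]. Speed limits (rad/s): [2.22, 2.22, 2.79, 2.79, 3.14, 3.14, 3.14].

## Interface

Orientations are given as a unit quaternion [x, y, z, w].
In Python, from workcell import get_obs, camera, camera_params, hand_in gives the robot as it stands.
- The arm moves only by the tool carry_out, never from a script. Its argument "commands" is a list that holds one entry, the list of rows, each a list of 6 numbers: the shift along the tool's x, y, z in units of 40 mm (1.0 is 40 mm), then the turn, a rotation vector about the tool's x, y, z in units of 6 degrees (1.0 is 6 degrees). In form: [[[x, y, z, ax, ay, az], ...]]. A call has 1 to 20 rows; each row shifts and turns the commanded pose from where the row before left it, along the tool's axes as they then stand; what a row does not reach is not made up. A row lasts 1/12 s, in which the tool goes at most 41.7 mm and 7.16 degrees, less where a joint would pass 70% of its speed; a pose out of reach is approached as far as the arm can. A call is refused whole if a number of a shift passes 1 or a number of a turn 1, either way. A call with a gripper value outside its range is refused whole. "hand" is the closure, from -1 (fully open) to 1 (shut), set as the call begins (left out, the last holds). The fingers move at their own pace and stop on an object; "force" is the grip in N (left out, the last holds). Time passes only in rows, so rows that do not move let the fingers close. It gives the time, the measured TCP pose, the force, the opening and the grip force at its end, in the units of the state.
- get_obs(): the state, without advancing time (a new reading comes with each control period).
- camera(name): name is "side" or "top" or "wrist"; returns the picture (480x640x3 uint8, red, green, blue); there is no depth.
- camera_params(name): a dict with "mtx" (3x3 intrinsics, pixels), "k1" (the pictures are not rectified: a ray, as slopes to the right and down, at radius r is drawn at 1 + k1 r^2 times it, then the intrinsics apply), "R" (3x3) and "t" (3): a world point X has camera coordinates R X + t. Camera axes: x right, y down, z forward; pixel columns grow to the right and rows downward; lengths in m; the calibration is good to about 2 mm. A picture is of the moment at which its call begins: read the wrist's pose just before it. camera_params takes no time and is no camera call; for the wrist camera it gives the pose at the moment of the call.
- hand_in(): hands the job in; it is judged then, once.
The state is a dict: "clock": time; "joint_pos": joint angles; "joint_velocities": joint speeds; "tau": joint torques, N m; "position": TCP position; "ee_rot": TCP orientation; "ft_force": force on the tool from outside, world axes, zero at the start; "torque": the same for the moment, N m; "grip_width": opening from 0.0 (shut) to 1.0 (fully open); "grasp_force": force on a finger pad.
Only numpy, scipy, OpenCV 4.12 (cv2) and the standard library are available. Lean on these libraries where they do the work, as an engineer would, in place of code of your own. Each camera call takes 0.05 s, during which the arm holds its last target. There are 200 camera calls.

## Working session

There is one attempt and no reset: what is moved stays moved. The work goes in short steps, Python scripts to look and compute and a tool call to move; the robot and the scene stay as the last step left them, time stands still between calls to the robot, and variables do not carry over. Pictures are saved under pics/ and viewed, at most 10 in all, crops included, and the job is handed in when it is done.

Besides the shell and the picture viewer there is one more tool, called after ">>>" in YAML: its name, and indented under it one key for each argument. carry_out: Moves the arm, as the interface text tells. Its arguments: {"type":"object","properties":{"commands":{"type":"array"},"hand":{"type":"number"},"force":{"type":"number"}},"required":["commands"]}

```bash
mkdir -p pics; cat > h.py <<'E'
import numpy as np,cv2
from workcell import get_obs,camera,camera_params
from scipy.spatial.transform import Rotation as Ro
def ray(P,u,v):
    k=P["mtx"];k=np.array(k);d=np.array([P["k1"],0,0,0.])
    n=cv2.undistortPoints(np.array([[[u,v]]],float),k,d)[0,0]
    R=np.array(P["R"]);t=np.array(P["t"])
    return -R.T@t, R.T@np.array([n[0],n[1],1.])
def onplane(P,u,v,z):
    c,d=ray(P,u,v);return c+d*(z-c[2])/d[2]
def proj(P,X):
    r,_=cv2.Rodrigues(np.array(P["R"]));return cv2.projectPoints(np.array(X,float).reshape(-1,1,3),r,np.array(P["t"],float),np.array(P["mtx"]),np.array([P["k1"],0,0,0.]))[0][:,0]
def save(n,im):cv2.imwrite("pics/"+n,cv2.cvtColor(im,cv2.COLOR_RGB2BGR))
E
python3 - <<'E'
from h import *
o=get_obs();print({k:np.round(v,3) for k,v in o.items()})
for n in("top","side","wrist"):
    P=camera_params(n);save(n+"0.png",camera(n));c,d=ray(P,320,240);print(n,np.round(P["mtx"],1).tolist(),P["k1"],c.round(3),(d/np.linalg.norm(d)).round(3))
E
```

```text
{'clock': np.float64(0.0), 'joint_pos': array([-1.126,  0.333, -0.065,  1.461,  0.022,  1.35 , -0.089]), 'joint_velocities': array([-0.001, -0.002,  0.   ,  0.   , -0.001,  0.   , -0.   ]), 'tau': array([ 1.0000e-03, -6.2544e+01,  5.0000e-02, -3.9160e+01,  1.6000e-02,
        1.0000e-02,  0.0000e+00]), 'position': array([0.282, 0.558, 0.231]), 'ee_rot': array([ 0.232,  0.973, -0.001, -0.   ]), 'ft_force': array([-0.66 ,  0.292, -0.05 ]), 'torque': array([-0.003,  0.011,  0.014]), 'grasp_force': np.float64(0.0), 'grip_width': np.float64(1.001)}
top [[605.0, 0.0, 316.3], [0.0, 605.0, 239.6], [0.0, 0.0, 1.0]] -0.03460821947096332 [0.339 0.033 1.391] [ 0.146  0.007 -0.989]
side [[492.3, 0.0, 321.2], [0.0, 492.3, 242.8], [0.0, 0.0, 1.0]] -0.08940464064032408 [0.309 0.947 0.957] [ 0.191 -0.745 -0.639]
wrist [[402.5, 0.0, 320.1], [0.0, 402.5, 241.6], [0.0, 0.0, 1.0]] -0.037223577315350406 [0.209 0.594 0.374] [ 0.277 -0.14  -0.951]
```

View pics/top0.png

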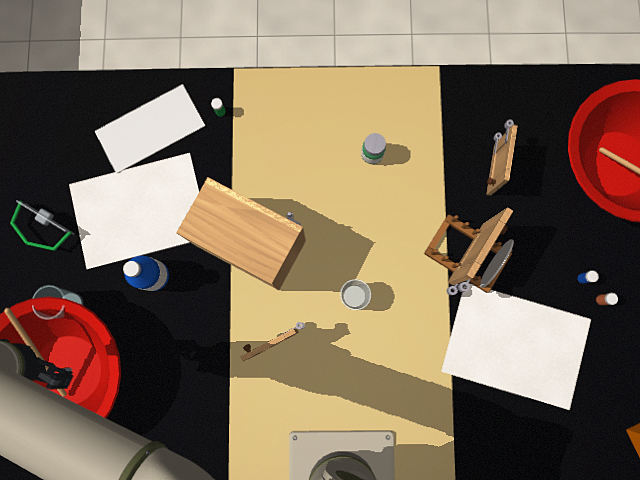

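View pics/side0.png

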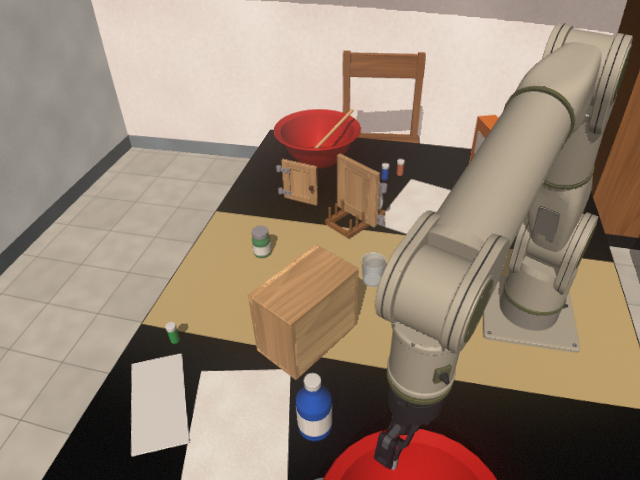

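The top view shows three door-like things: (483,248) in the rack, (503,158) standing alone and (272,342) near the base. The one in the rack looks largest and has the saucer at (497,265). The cupboard's top is at (207,178), (304,232), (278,288), (178,234). A bit of hinge steel shows at (290,215), so the front faces away from the robot. I'll confirm this in an enlarged crop and measure.

```bash
python3 - <<'E'
from h import *
P=camera_params("top")
im=cv2.cvtColor(cv2.imread("pics/top0.png"),cv2.COLOR_BGR2RGB)
a=cv2.resize(im[195:305,415:525],(400,400),interpolation=cv2.INTER_CUBIC)
b=cv2.resize(im[165:295,170:310],(400,371),interpolation=cv2.INTER_CUBIC)
s=cv2.imread("pics/side0.png")[:,:,::-1]
c=cv2.resize(s[145:245,270:400],(400,308),interpolation=cv2.INTER_CUBIC)
o=np.zeros((700,800,3),np.uint8);o=np.zeros((400,800,3),np.uint8);o[:400,:400]=a;o[:308,400:]=c
save("crop1.png",o)
for u,v in[(207,178),(304,232),(278,288),(178,234)]:print(onplane(P,u,v,.2).round(3))
for n,u,v,z in[("jar",375,140,.085),("bottle",133,269,.17),("cup",355,294,.075),("doorA",510,209,.21),("doorB",453,284,.21)]:print(n,onplane(P,u,v,z).round(3))
E
```

```text
[0.644 0.269 0.2  ]
[0.531 0.073 0.2  ]
[0.42  0.125 0.2  ]
[0.53  0.325 0.2  ]
jar [ 0.757 -0.084  0.085]
bottle [0.463 0.423 0.17 ]
cup [ 0.414 -0.033  0.075]
doorA [ 0.572 -0.337  0.21 ]
doorB [ 0.424 -0.218  0.21 ]
```

View pics/crop1.png

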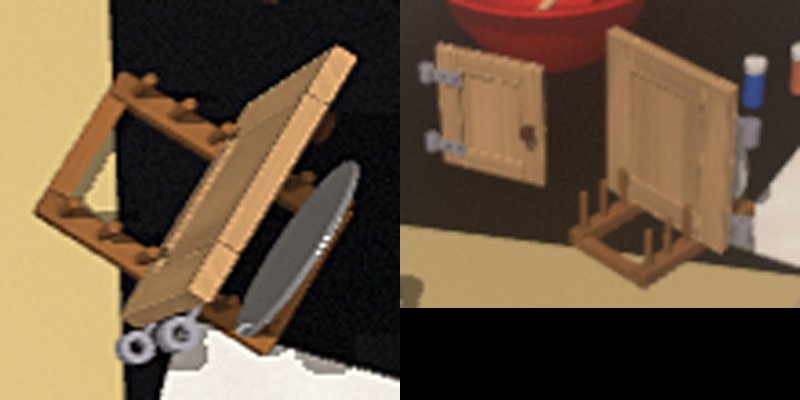

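The crop confirms the door in the rack is the largest one. Its knob (crop 325,125) and its knuckles (137,345 and 180,332) are on the saucer side, and its hinge edge is towards the robot.

```bash
cat >> h.py <<'E'
def az(R):return np.degrees(np.arctan2(R[1,1],R[0,1]))
def plan(pos,azt=None,mx=.8):
    o=get_obs();R=Ro.from_quat(o["ee_rot"]).as_matrix()
    d=R.T@(np.array(pos)-o["position"])/.04
    print("pos",o["position"].round(4),"az",az(R).round(2),"tilt",np.degrees(np.arccos(-R[2,2])).round(2),"t",round(float(o["clock"]),2),"F",np.round(o["ft_force"],2))
    n=max(1,int(np.ceil(np.linalg.norm(d)/mx)));print("shift total",d.round(3),"rows",n,"each",(d/n).round(3))
    if azt is not None:print("tool-z turn units",round(-(azt-az(R))/6,3))
E
cat > geo.py <<'E'
import numpy as np
c=[[.644,.269],[.531,.073],[.42,.125],[.53,.325]]
C=np.mean(c,0)
e=np.array(c[1])-c[0]+np.array(c[2])-c[3];e/=np.linalg.norm(e)
cy=e; cx=np.array([cy[1],-cy[0]])
def cab(x,y):return C+cx*x+cy*y
E
python3 - <<'E'
from h import *;from geo import *
P=camera_params("top")
print(C,cx,cy,[ (np.array(p)-C)@np.c_[cx,cy] for p in c],"hinge",cab(-.081,.071))
A=onplane(P,510.2,209.3,.21);B=onplane(P,470,276.7,.21)
m=(A+B)/2;d=(B-A);print(m,np.linalg.norm(d),"az door x",np.degrees(np.arctan2(-d[0],d[1])),)
x=np.degrees(np.arctan2(cx[1],cx[0]));print("cab x az",x)
plan([.282,.558,.36]);plan([m[0],m[1],.231],np.degrees(np.arctan2(-d[0],d[1])))
E
```

```text
[0.53125 0.198  ] [-0.87134038  0.49067905] [-0.49067905 -0.87134038] [array([-0.06340542, -0.11718923]), array([-0.06111705,  0.10904022]), array([0.06111705, 0.11819589]), array([ 0.06340542, -0.11004688])] hinge [0.56699036 0.09638983]
[ 0.5043578  -0.29462183  0.21      ] 0.15863860671159657 az door x 57.125186977395444
cab x az 150.6147763504735
pos [0.2817 0.5576 0.2307] az 63.2 tilt 0.06 t 0.15 F [-0.06 -0.02 -0.34]
shift total [-3.000e-03  8.000e-03 -3.233e+00] rows 5 each [-0.001  0.002 -0.647]
pos [0.2817 0.5576 0.2307] az 63.2 tilt 0.06 t 0.15 F [-0.06 -0.02 -0.34]
shift total [-1.4575e+01 -1.6508e+01  1.0000e-02] rows 28 each [-0.521 -0.59   0.   ]
tool-z turn units 1.012
```

>>> carry_out:
  commands:
    - [[0,0,-0.8,0,0,0],[0,0,-0.8,0,0,0],[0,0,-0.8,0,0,0],[0,0,-0.6,0,0,0],[-0.52,-0.59,0,0,0,0],[-0.52,-0.59,0,0,0,0],[-0.52,-0.59,0,0,0,0],[-0.52,-0.59,0,0,0,0],[-0.52,-0.59,0,0,0,0],[-0.52,-0.59,0,0,0,0],[-0.52,-0.59,0,0,0,0],[-0.52,-0.59,0,0,0,0],[-0.52,-0.59,0,0,0,0],[-0.52,-0.59,0,0,0,0],[-0.52,-0.59,0,0,0,0],[-0.52,-0.59,0,0,0,0],[-0.52,-0.59,0,0,0,0],[-0.52,-0.59,0,0,0,0],[-0.52,-0.59,0,0,0,0],[-0.52,-0.59,0,0,0,0]]
  hand: -1

```text
clock: 1.82
position: [0.4086, 0.0691, 0.3512]
ee_rot: [0.232, 0.973, 0.0, -0.0]
ft_force: [0.5, 0.4, 1.2]
grip_width: 1.002
grasp_force: 0.0
```

>>> carry_out:
  commands:
    - [[-0.52,-0.59,0,0,0,0],[-0.52,-0.59,0,0,0,0],[-0.52,-0.59,0,0,0,0],[-0.52,-0.59,0,0,0,0],[-0.52,-0.59,0,0,0,0],[-0.52,-0.59,0,0,0,0],[-0.52,-0.59,0,0,0,0],[-0.52,-0.59,0,0,0,0],[-0.52,-0.59,0,0,0,0],[-0.52,-0.59,0,0,0,0],[-0.52,-0.59,0,0,0,0],[-0.52,-0.59,0,0,0,0],[0,0,0,0,0,0.5],[0,0,0,0,0,0.5],[0,0,0,0,0,0]]

```text
clock: 3.07
position: [0.5034, -0.2952, 0.3507]
ee_rot: [0.284, 0.959, -0.0, -0.001]
ft_force: [0.8, 0.1, 0.0]
grip_width: 1.001
grasp_force: 0.0
```

```bash
python3 - <<'E'
from h import *
plan([.5044,-.2946,.231],57.1)
P=camera_params("wrist");im=camera("wrist");save("w1.png",im)
import pickle;pickle.dump(P,open("w1.pkl","wb"))
E
```

```text
pos [ 0.5034 -0.2952  0.3507] az 56.98 tilt 0.08 t 3.07 F [0.76 0.08 0.04]
shift total [-0.015  0.029  2.992] rows 4 each [-0.004  0.007  0.748]
tool-z turn units -0.021
```

View pics/w1.png

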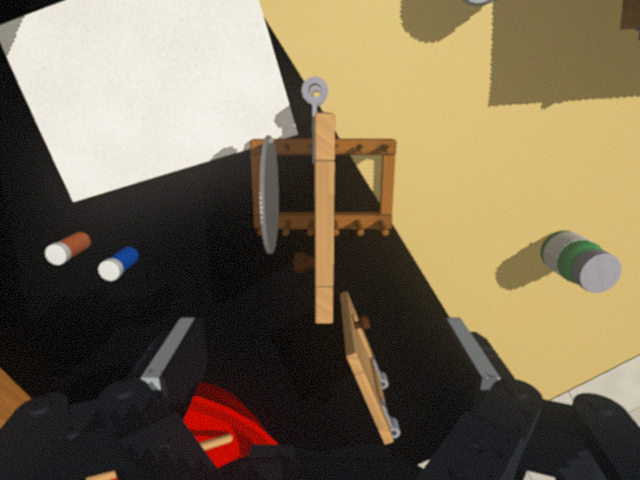

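The wrist view shows the door's top edge running from (325,113) to (324.5,322), with the upper knuckle at (315,91), the knob at (303,262) and the saucer at (269,195).

```bash
python3 - <<'E'
from h import *;import pickle
P=pickle.load(open("w1.pkl","rb"))
B=onplane(P,325.2,113.5,.21);A=onplane(P,324.5,322.5,.21)
m=(A+B)/2;d=B-A;a=np.degrees(np.arctan2(-d[0],d[1]));print(m,np.linalg.norm(d),a)
L=onplane(P,315.5,200,.21);R=onplane(P,335,200,.21);print(np.linalg.norm(R-L))
k=onplane(P,315,91,.182);u=d/np.linalg.norm(d);x=np.array([u[1],-u[0],0]);print("knuckle rel",(k-m)@u,(k-m)@x)
plan([m[0],m[1],.178],a)
E
```

```text
[ 0.50604232 -0.29308579  0.21      ] 0.15867785745030188 57.037815797220006
0.013998944584459405
knuckle rel 0.09485458836982971 -0.007144945606156284
pos [ 0.5036 -0.2946  0.3509] az 57.22 tilt 0.05 t 3.12 F [-0.31  0.14  0.34]
shift total [-0.034  0.067  4.322] rows 6 each [-0.006  0.011  0.72 ]
tool-z turn units 0.031
```

>>> carry_out:
  commands:
    - [[-0.03,0.07,0.8,0,0,0],[0,0,0.8,0,0,0],[0,0,0.8,0,0,0],[0,0,0.7,0,0,0],[0,0,0.5,0,0,0],[0,0,0.4,0,0,0],[0,0,0.3,0,0,0],[0,0,0,0,0,0]]

```text
clock: 3.78
position: [0.5055, -0.2916, 0.1772]
ee_rot: [0.281, 0.96, 0.0, -0.001]
ft_force: [-0.1, 0.2, 1.1]
grip_width: 1.002
grasp_force: 0.0
```

>>> carry_out:
  commands:
    - [[0,0,0,0,0,0],[0,0,0,0,0,0],[0,0,0,0,0,0],[0,0,0,0,0,0],[0,0,0,0,0,0],[0,0,0,0,0,0],[0,0,0,0,0,0],[0,0,0,0,0,0],[0,0,0,0,0,0],[0,0,0,0,0,0]]
  hand: 1
  force: 40

```text
clock: 4.62
position: [0.5065, -0.293, 0.1798]
ee_rot: [0.282, 0.959, 0.0, 0.0]
ft_force: [0.7, -0.2, 5.9]
grip_width: 0.158
grasp_force: 40.0
```

>>> carry_out:
  commands:
    - [[0,0,-0.2,0,0,0],[0,0,-0.3,0,0,0],[0,0,-0.5,0,0,0],[0,0,-0.6,0,0,0],[0,0,-0.6,0,0,0],[0,0,-0.4,0,0,0],[0,0,-0.2,0,0,0],[0,0,0,0,0,0],[0,0,0,0,0,0]]

```text
clock: 5.37
position: [0.5061, -0.2927, 0.2909]
ee_rot: [0.282, 0.959, 0.0, -0.0]
ft_force: [-0.7, 0.3, -2.4]
grip_width: 0.156
grasp_force: 39.2
```

```bash
python3 - <<'E'
from h import *;from geo import *
# open 90: door x az = cab x -90
a=np.degrees(np.arctan2(cx[1],cx[0]))-90;dx=-cy;dy=cx
h=cab(-.081,.071)
# door mid such that knuckle at hinge, backed off 80mm along -dy
mid=h-dx*(-.007)-dy*(.096+.08)
print(mid,a,h); plan([*mid,.29],a,.6)
E
```

```text
[0.72378102 0.0161297 ] 60.614776350473505 [0.56699036 0.09638983]
pos [ 0.5061 -0.2927  0.2909] az 57.2 tilt 0.02 t 5.37 F [-0.75  0.32 -2.35]
shift total [-0.393  9.439  0.025] rows 16 each [-0.025  0.59   0.002]
tool-z turn units -0.569
```

>>> carry_out:
  commands:
    - [[0,0,-0.4,0,0,0],[0,0,-0.5,0,0,0],[0,0.3,-0.3,0,0,0],[0,0.5,0,0,0,0],[-0.03,0.65,0,0,0,0],[-0.03,0.65,0,0,0,0],[-0.03,0.65,0,0,0,0],[-0.03,0.65,0,0,0,0],[-0.03,0.65,0,0,0,0],[-0.03,0.65,0,0,0,0],[-0.03,0.65,0,0,0,0],[-0.03,0.65,0,0,0,0],[-0.03,0.65,0,0,0,0],[-0.03,0.65,0,0,0,0],[-0.03,0.65,0,0,0,0],[-0.03,0.65,0,0,0,0],[-0.03,0.55,0,0,0,0],[0,0.3,0,0,0,-0.3],[0,0,0,0,0,-0.27],[0,0,0,0,0,0]]

```text
clock: 7.03
position: [0.7241, 0.0174, 0.3367]
ee_rot: [0.252, 0.968, -0.001, -0.002]
ft_force: [0.4, -0.6, -1.6]
grip_width: 0.156
grasp_force: 39.2
```

```bash
python3 - <<'E'
from h import *;import pickle
plan([.7238,.0161,.29],60.6)
P=camera_params("wrist");im=camera("wrist");save("w2.png",im);pickle.dump(P,open("w2.pkl","wb"))
E
```

```text
pos [0.7241 0.0174 0.3367] az 60.76 tilt 0.2 t 7.03 F [ 0.41 -0.56 -1.62]
shift total [-0.012 -0.029  1.168] rows 2 each [-0.006 -0.015  0.584]
tool-z turn units 0.026
```

View pics/w2.png

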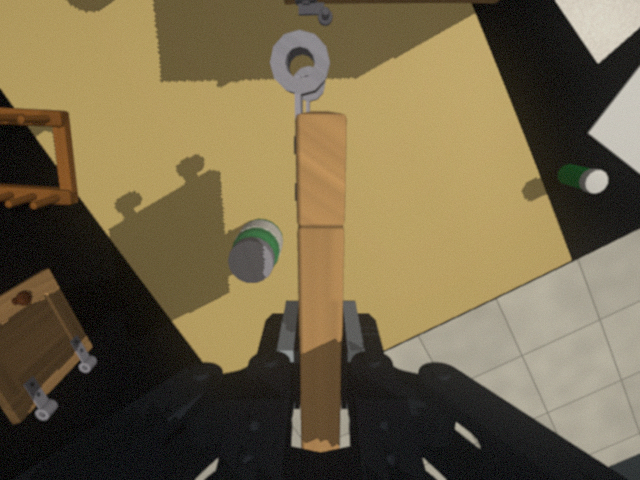

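The pintle shows near (322,12), the held upper knuckle at (300,63) and the jar clear at (255,250). Next I'll descend and move closer for a relative measurement.

>>> carry_out:
  commands:
    - [[0,0,0.4,0,0,0.03],[0,0,0.6,0,0,0],[0,0,0.6,0,0,0],[0,0,0.6,0,0,0],[0,0,0.4,0,0,0],[0.1,0,0.3,0,0,0],[0.3,0,0.1,0,0,0],[0.3,0,0,0,0,0],[0.2,0,0,0,0,0],[0.1,0,0,0,0,0],[0,0,0,0,0,0],[0,0,0,0,0,0]]

```text
clock: 8.08
position: [0.6894, 0.0359, 0.2197]
ee_rot: [0.255, 0.967, 0.0, 0.0]
ft_force: [-0.3, -0.5, -1.2]
grip_width: 0.158
grasp_force: 39.2
```

```bash
python3 - <<'E'
from h import *;import pickle
plan([.6889,.0347,.21],60.6)
P=camera_params("wrist");im=camera("wrist");save("w3.png",im);pickle.dump(P,open("w3.pkl","wb"))
save("w3c.png",cv2.resize(im[0:150,220:420],(800,600),interpolation=cv2.INTER_CUBIC))
E
```

```text
pos [0.6894 0.0359 0.2197] az 60.41 tilt 0.04 t 8.08 F [-0.26 -0.5  -1.22]
shift total [-0.003 -0.034  0.241] rows 1 each [-0.003 -0.034  0.241]
tool-z turn units -0.031
```

View pics/w3c.png

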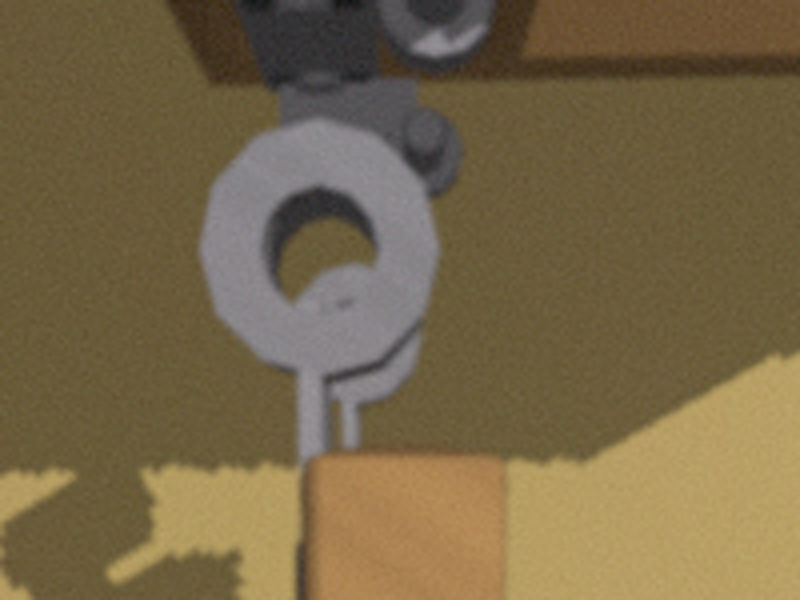

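The crop shows the upper knuckle's bore centred at px (300,61) and the lower pintle's top at px (327,33). The upper pintle's shoulder is at about px (329,2), cut off by the image edge.

```bash
python3 - <<'E'
from h import *;from geo import *;import pickle
P=pickle.load(open("w3.pkl","rb"));o=get_obs();R=Ro.from_quat(o["ee_rot"]).as_matrix();p=o["position"]
k=onplane(P,300,61,.217)
rel=lambda X:((X-p)@R*1000).round(1)
print("knuckle tool xy",rel(k),"expected 96,-7")
for n,u,v,z in[("lower pin",327,33,.050),("lower pin-4",327,33,.046),("upper",329.2,1.5,.165)]:
    X=onplane(P,u,v,z);print(n,X.round(4),"tool",rel(X),"cab",((X[:2]-C)@np.c_[cx,cy]*1000).round(1))
# front top edge of cabinet from w2
P=pickle.load(open("w2.pkl","rb"))
E
```

```text
knuckle tool xy [96.6 -6.9  2.5] expected 96,-7
lower pin [0.5767 0.1055 0.05  ] tool [132.7   4.8 169.5] cab [-85.   58.3]
lower pin-4 [0.5762 0.1058 0.046 ] tool [133.3   4.9 173.5] cab [-84.4  58.3]
upper [0.5816 0.1014 0.165 ] tool [126.4   3.8  54.5] cab [-91.3  59.4]
```

>>> carry_out:
  commands:
    - [[0,0.1,0,0,0,-0.03],[0.1,0.1,0,0,0,0],[0.2,0.08,0,0,0,0],[0.2,0,0,0,0,0],[0.1,0,0,0,0,0],[0.05,0,0,0,0,0],[0,0,0,0,0,0],[0,0,0,0,0,0]]

```text
clock: 8.8
position: [0.6721, 0.0587, 0.2195]
ee_rot: [0.254, 0.967, 0.0, 0.0]
ft_force: [0.3, 0.1, -2.0]
grip_width: 0.154
grasp_force: 39.2
```

```bash
python3 - <<'E'
from h import *;import pickle
plan([.6889,.0347,.21],60.6)
P=camera_params("wrist");im=camera("wrist");save("w4.png",im);pickle.dump(P,open("w4.pkl","wb"))
save("w4c.png",cv2.resize(im[0:120,220:380],(800,600),interpolation=cv2.INTER_CUBIC))
E
```

```text
pos [0.6721 0.0587 0.2195] az 60.62 tilt 0.02 t 8.8 F [ 0.33  0.14 -2.02]
shift total [-0.661 -0.316  0.238] rows 1 each [-0.661 -0.316  0.238]
tool-z turn units 0.004
```

View pics/w4c.png

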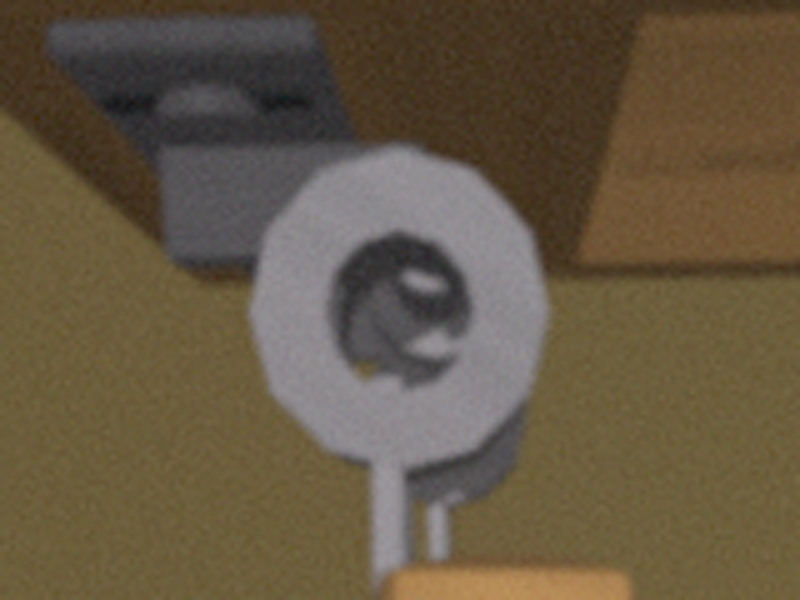

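```bash
python3 - <<'E'
from h import *;import pickle
P3=pickle.load(open("w3.pkl","rb"));P=pickle.load(open("w4.pkl","rb"))
X=onplane(P3,327,33,.05)[:2]
for z in(.05,.028,.165,.143,.133):print(z,"w4crop",((proj(P,[*X,z])[0]-[220,0])*5).round(0),"w3crop",((proj(P3,[*X,z])[0]-[220,0])*4).round(0))
o=get_obs();R=Ro.from_quat(o["ee_rot"]).as_matrix();K=o["position"]+R@[.096,-.007,0]
print(K)
for z in(.217,.195,.102,.080):print(z,"knuckle w4crop",((proj(P,[K[0],K[1],z])[0]-[220,0])*5).round(0))
print("pin in tool",(R.T@(np.array([*X,.2])-o["position"])*1000).round(1))
im=cv2.imread("pics/w4.png")[40:85,275:325]
im=np.clip((im.astype(float)-30)*1.6,0,255).astype(np.uint8)
a=cv2.resize(im,None,fx=8,fy=8,interpolation=cv2.INTER_CUBIC)
im=cv2.imread("pics/w3.png")[0:50,300:350];im=np.clip((im.astype(float)-20)*1.6,0,255).astype(np.uint8)
b=cv2.resize(im,None,fx=8,fy=8,interpolation=cv2.INTER_CUBIC)
o=np.zeros((400,800,3),np.uint8);o[:360,:400]=a;o[:400,400:]=b;cv2.imwrite("pics/c5.png",o)
E
```

```text
0.05 w4crop [459. 364.] w3crop [428. 132.]
0.028 w4crop [462. 376.] w3crop [426. 153.]
0.165 w4crop [437. 255.] w3crop [447. -58.]
0.143 w4crop [443. 285.] w3crop [442.  -5.]
0.133 w4crop [445. 297.] w3crop [440.  15.]
[0.58511039 0.09944142 0.2194252 ]
0.217 knuckle w4crop [399. 314.]
0.195 knuckle w4crop [412. 345.]
0.102 knuckle w4crop [443. 418.]
0.08 knuckle w4crop [447. 428.]
pin in tool [106.3  -5.9  19.4]
```

View pics/c5.png

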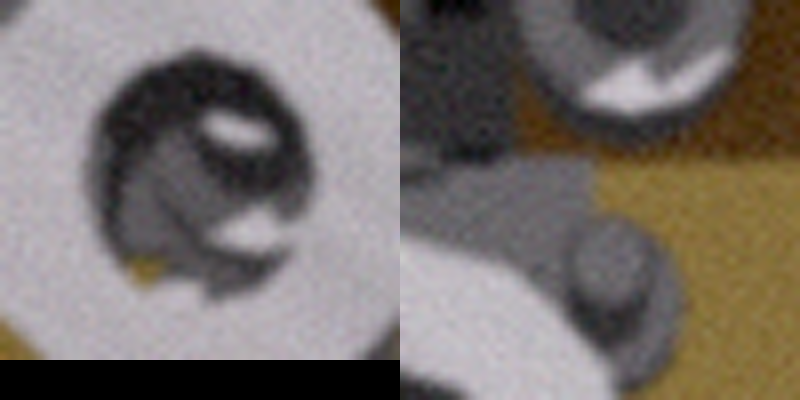

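>>> carry_out:
  commands:
    - [[0.1,0.02,0,0,0,0],[0.1,0,0,0,0,0],[0.055,0,0.1,0,0,0],[0,0,0.2,0,0,0],[0,0,0.2,0,0,0],[0,0,0.1,0,0,0],[0,0,0,0,0,0],[0,0,0,0,0,0]]

```text
clock: 9.52
position: [0.6635, 0.0642, 0.1948]
ee_rot: [0.254, 0.967, -0.0, -0.0]
ft_force: [0.5, 0.8, -1.6]
grip_width: 0.155
grasp_force: 39.2
```

```bash
python3 - <<'E'
from h import *;import pickle
plan([.6889,.0347,.192],60.6)
P=camera_params("wrist");im=camera("wrist");save("w6.png",im);pickle.dump(P,open("w6.pkl","wb"))
im=im[20:110,240:360];im=np.clip((im.astype(float)-20)*1.5,0,255).astype(np.uint8)
save("w6c.png",cv2.resize(im,(800,600),interpolation=cv2.INTER_CUBIC))
E
```

```text
pos [0.6635 0.0642 0.1948] az 60.61 tilt 0.05 t 9.52 F [ 0.49  0.76 -1.58]
shift total [-0.915 -0.332  0.07 ] rows 2 each [-0.458 -0.166  0.035]
tool-z turn units 0.001
```

View pics/w6c.png

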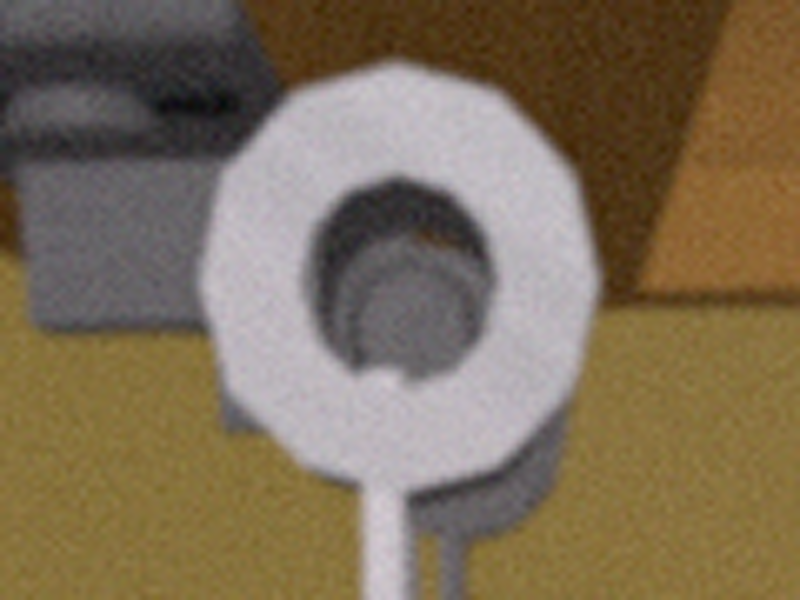

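The pin's flat top and bevel show inside the bore: pin centre at px (302.3,67.3), bore centre at px (300,61.5).

```bash
python3 - <<'E'
from h import *;import pickle
P=pickle.load(open("w6.pkl","rb"));o=get_obs();R=Ro.from_quat(o["ee_rot"]).as_matrix()
f=lambda u,v,z:((onplane(P,u,v,z)-o["position"])@R*1000).round(2)
print("bore",f(300,61.3,.192),f(300,61.8,.192))
for z in(.161,.165,.169):print("pin",f(302.3,67.3,z))
E
```

```text
bore [96.52 -7.14  3.27] [96.36 -7.15  3.27]
pin [97.52 -7.65 34.27]
pin [97.15 -7.49 30.27]
pin [96.78 -7.33 26.27]
```

>>> carry_out:
  commands:
    - [[0.012,-0.008,0.025,0,0,0],[0,0,0.025,0,0,0],[0,0,0.025,0,0,0],[0,0,0.025,0,0,0],[0,0,0.025,0,0,0],[0,0,0.025,0,0,0],[0,0,0,0,0,0],[0,0,0,0,0,0]]

```text
clock: 10.23
position: [0.6631, 0.0643, 0.1892]
ee_rot: [0.254, 0.967, 0.0, -0.0]
ft_force: [-0.4, -0.3, -1.7]
grip_width: 0.157
grasp_force: 39.2
```

>>> carry_out:
  commands:
    - [[0,0,0.025,0,0,0],[0,0,0.025,0,0,0],[0,0,0.025,0,0,0],[0,0,0.025,0,0,0],[0,0,0,0,0,0],[0,0,0,0,0,0]]

```text
clock: 10.73
position: [0.663, 0.0643, 0.1852]
ee_rot: [0.254, 0.967, -0.0, -0.0]
ft_force: [0.4, 0.2, -2.0]
grip_width: 0.157
grasp_force: 39.2
```

>>> carry_out:
  commands:
    - [[0,0,0.025,0,0,0],[0,0,0.025,0,0,0],[0,0,0.025,0,0,0],[0,0,0.025,0,0,0],[0,0,0.025,0,0,0],[0,0,0.025,0,0,0],[0,0,0,0,0,0]]

```text
clock: 11.32
position: [0.663, 0.0643, 0.179]
ee_rot: [0.254, 0.967, -0.0, -0.0]
ft_force: [-1.1, -0.1, -1.1]
grip_width: 0.158
grasp_force: 39.2
```

>>> carry_out:
  commands:
    - [[0,0,0.025,0,0,0],[0,0,0.025,0,0,0],[0,0,0.025,0,0,0],[0,0,0.025,0,0,0],[0,0,0.025,0,0,0],[0,0,0,0,0,0]]

```text
clock: 11.82
position: [0.663, 0.0644, 0.174]
ee_rot: [0.254, 0.967, -0.0, -0.0]
ft_force: [-0.2, -0.2, -1.3]
grip_width: 0.16
grasp_force: 39.2
```

Both sockets are on the pins and moving freely. I'll continue 1 mm at a time until the shoulder takes the weight (force z changing from about −2 to positive).

>>> carry_out:
  commands:
    - [[0,0,0.025,0,0,0],[0,0,0.025,0,0,0],[0,0,0.025,0,0,0],[0,0,0,0,0,0]]

```text
clock: 12.15
position: [0.663, 0.0644, 0.171]
ee_rot: [0.254, 0.967, -0.0, -0.0]
ft_force: [-0.2, 0.1, -0.5]
grip_width: 0.155
grasp_force: 39.2
```

>>> carry_out:
  commands:
    - [[0,0,0.025,0,0,0],[0,0,0.025,0,0,0],[0,0,0,0,0,0]]

```text
clock: 12.4
position: [0.663, 0.0644, 0.1691]
ee_rot: [0.254, 0.967, -0.0, -0.0]
ft_force: [-0.3, -0.8, -1.4]
grip_width: 0.159
grasp_force: 39.1
```

>>> carry_out:
  commands:
    - [[0,0,0.025,0,0,0],[0,0,0.02,0,0,0],[0,0,0,0,0,0]]

```text
clock: 12.65
position: [0.6634, 0.0642, 0.1682]
ee_rot: [0.254, 0.967, 0.0, 0.0]
ft_force: [0.3, -0.1, 4.3]
grip_width: 0.159
grasp_force: 40.0
```

>>> carry_out:
  commands:
    - [[0,0,0.02,0,0,0],[0,0,0,0,0,0]]

```text
clock: 12.82
position: [0.6637, 0.0641, 0.1678]
ee_rot: [0.254, 0.967, 0.0, 0.001]
ft_force: [0.8, -0.8, 6.5]
grip_width: 0.162
grasp_force: 40.5
```

>>> carry_out:
  commands:
    - [[0,0,0.02,0,0,0],[0,0,0,0,0,0]]

```text
clock: 12.98
position: [0.664, 0.064, 0.1674]
ee_rot: [0.254, 0.967, 0.001, 0.001]
ft_force: [1.3, -1.4, 8.4]
grip_width: 0.159
grasp_force: 40.9
```

>>> carry_out:
  commands:
    - [[0,0,-0.03,0,0,0],[0,0,0,0,0,0]]

```text
clock: 13.15
position: [0.6636, 0.0642, 0.1678]
ee_rot: [0.254, 0.967, 0.0, 0.001]
ft_force: [0.9, -0.8, 5.3]
grip_width: 0.155
grasp_force: 40.1
```

>>> carry_out:
  commands:
    - [[0,0,0,0,0,0],[0,0,0,0,0,0],[0,0,0,0,0,0],[0,0,0,0,0,0],[0,0,0,0,0,0],[0,0,0,0,0,0]]
  hand: 0

```text
clock: 13.65
position: [0.663, 0.0644, 0.1669]
ee_rot: [0.254, 0.967, 0.0, -0.0]
ft_force: [-0.0, -0.2, 0.7]
grip_width: 0.502
grasp_force: 0.0
```

>>> carry_out:
  commands:
    - [[0,0,-0.2,0,0,0],[0,0,-0.5,0,0,0],[0,0,-0.6,0,0,0],[0,0,-0.6,0,0,0],[0,0,-0.1,0,0,0],[0,0,0,0,0,0]]

```text
clock: 14.15
position: [0.664, 0.0641, 0.2496]
ee_rot: [0.254, 0.967, 0.001, 0.002]
ft_force: [-0.3, -0.4, -0.3]
grip_width: 0.504
grasp_force: 0.0
```

```bash
python3 - <<'E'
from h import *;import pickle
plan([.6637,.0641,.25],60.6)
P=camera_params("wrist");im=camera("wrist");save("w7.png",im);pickle.dump(P,open("w7.pkl","wb"))
save("t7.png",camera("top"))
E
```

```text
pos [0.664  0.0641 0.2496] az 60.61 tilt 0.21 t 14.15 F [-0.32 -0.38 -0.29]
shift total [ 0.007 -0.004 -0.01 ] rows 1 each [ 0.007 -0.004 -0.01 ]
tool-z turn units 0.002
```

View pics/w7.png

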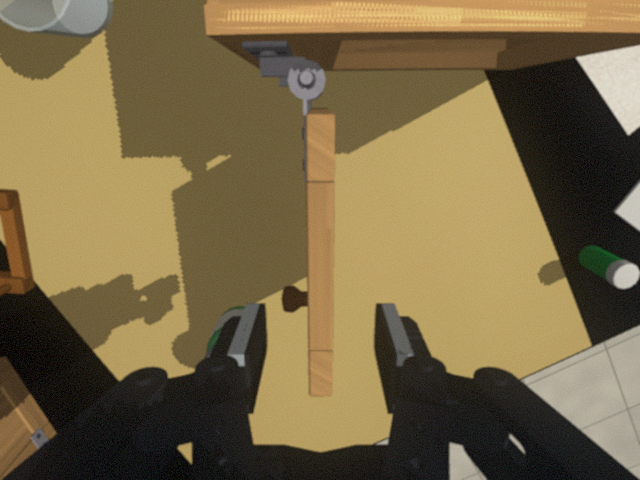

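The door hangs with the pin visible in the bore at (306,78) and the panel running straight out to (320,393). The knob at (293,299) is on the left. Next I'll close the fingers, go to the knob side and push along the arc.

```bash
python3 - <<'E'
from h import *;from geo import *;import pickle
P=pickle.load(open("w7.pkl","rb"));im=cv2.imread("pics/w7.png").astype(int)
o=get_obs();R=Ro.from_quat(o["ee_rot"]).as_matrix();p=o["position"]
f=lambda u,v,z:((onplane(P,u,v,z)-p)@R*1000).round(1)
pts=[]
for u in range(230,630,40):
    g=im[10:75,u,1]; v=10+int(np.argmin(np.diff(cv2.GaussianBlur(g[None].astype(np.float32),(5,1),0)[0])));pts.append((u,v))
print(pts)
q=np.array([f(u,v,.2)[:2] for u,v in pts]);print(q.tolist())
print("door ends",f(320.5,111,.198),f(320,394,.198),"pin",f(306,78,.165), "j",o["joint_pos"].round(2))
E
```

```text
[(230, 34), (270, 33), (310, 32), (350, 31), (390, 31), (430, 30), (470, 31), (510, 31), (550, 31), (590, 31)]
[[111.0, -39.0], [111.3, -21.6], [111.7, -4.2], [112.1, 13.1], [112.2, 30.4], [112.8, 47.8], [112.6, 65.4], [112.9, 83.0], [113.3, 100.9], [113.8, 119.0]]
door ends [78.8  0.3 48.7] [-78.7   0.2  48.6] pin [95.3 -7.2 81.7] j [-0.69  0.5   0.77  1.35 -0.34  1.43  1.12]
```

>>> carry_out:
  commands:
    - [[0,-0.3,0,0,0,0],[-0.3,-0.4,0,0,0,0],[-0.3,-0.35,0,0,0,0],[-0.25,0,0,0,0,0],[0,0,0,0,0,0],[0,0,0,0,0,0],[0,0,0,0,0,0],[0,0,0,0,0,0]]
  hand: 1

```text
clock: 14.92
position: [0.6717, 0.0119, 0.2467]
ee_rot: [0.253, 0.967, 0.0, -0.0]
ft_force: [-0.2, 0.2, -0.3]
grip_width: -0.001
grasp_force: 0.0
```

>>> carry_out:
  commands:
    - [[0,0,0.1,0,0,0.95],[0,0,0.3,0,0,0.95],[0,0,0.4,0,0,0.95],[0,0,0.4,0,0,0.95],[0,0,0.4,0,0,0.95],[0,0,0.3,0,0,0.95],[0,0,0.27,0,0,0.95],[0,0,0,0,0,0.02],[0,0,0,0,0,0],[0,0,0,0,0,0]]

```text
clock: 15.75
position: [0.6723, 0.0114, 0.1611]
ee_rot: [0.568, 0.823, 0.0, 0.0]
ft_force: [0.7, -0.8, 0.4]
grip_width: 0.0
grasp_force: 0.0
```

```bash
python3 - <<'E'
from h import *
o=get_obs();plan([.672,.012,.16],20.6);print(o["joint_pos"].round(2))
H=np.array([.664,.0641])+.0963*np.array([-.872,.490])-.0072*np.array([.4907,.8713])
R=Ro.from_quat(o["ee_rot"]).as_matrix();print("H",H,"rel tool mm",((R.T@(np.array([*H,.16])-o["position"]))*1000).round(1))
E
```

```text
pos [0.6723 0.0114 0.1611] az 20.82 tilt 0.05 t 15.75 F [ 0.75 -0.78  0.37]
shift total [ 0.018 -0.002  0.028] rows 1 each [ 0.018 -0.002  0.028]
tool-z turn units 0.036
[-0.68  0.62  0.88  1.45 -0.48  1.3   0.6 ]
H [0.57649336 0.10501364] rel tool mm [121.6 -56.3   1. ]
```

>>> carry_out:
  commands:
    - [[0.08,0.1,0,0,0,0],[0.08,0.1,0,0,0,0],[0.05,0.06,0,0,0,0],[0.05,0.08,0,0,0,-0.25],[0.095,0.143,0,0,0,-0.5],[0.095,0.143,0,0,0,-0.5],[0.095,0.143,0,0,0,-0.5],[0.095,0.143,0,0,0,-0.5],[0.095,0.143,0,0,0,-0.5],[0.095,0.143,0,0,0,-0.5],[0.095,0.143,0,0,0,-0.5],[0.095,0.143,0,0,0,-0.5],[0.095,0.143,0,0,0,-0.5],[0.095,0.143,0,0,0,-0.5]]

```text
clock: 16.92
position: [0.7056, 0.0896, 0.1604]
ee_rot: [0.323, 0.947, 0.0, 0.0]
ft_force: [-0.3, 0.3, -0.4]
grip_width: 0.001
grasp_force: 0.0
```

```bash
python3 - <<'E'
from h import *
o=get_obs();plan([.672,.012,.16]);print(o["joint_pos"].round(2))
H=np.array([.5765,.1050]);R=Ro.from_quat(o["ee_rot"]).as_matrix();print("H rel tool mm",((R.T@(np.array([*H,.16])-o["position"]))*1000).round(1))
# door top edge in top view
im=camera("top");save("t8.png",im);P=camera_params("top")
d=cv2.absdiff(im,cv2.cvtColor(cv2.imread("pics/t7.png"),cv2.COLOR_BGR2RGB)).max(2)
for A in range(-40,60,5):
    e=H+.15*np.array([np.cos(np.radians(A)),np.sin(np.radians(A))]);u,v=proj(P,[*e,.198])[0].round().astype(int);print(A,im[v,u].tolist(),end=" ")
E
```

```text
pos [0.7056 0.0896 0.1604] az 52.35 tilt 0.01 t 16.92 F [-0.34  0.27 -0.39]
shift total [-0.519 -2.048  0.009] rows 3 each [-0.173 -0.683  0.003]
[-0.65  0.66  0.74  1.32 -0.44  1.32  0.99]
H rel tool mm [111.6 -66.6   0.3]
-40 [236, 206, 137] -35 [223, 195, 131] -30 [221, 193, 128] -25 [222, 193, 129] -20 [145, 128, 92] -15 [92, 87, 77] -10 [117, 110, 96] -5 [143, 136, 119] 0 [159, 150, 131] 5 [179, 169, 149] 10 [189, 179, 158] 15 [202, 190, 167] 20 [203, 192, 168] 25 [203, 190, 169] 30 [193, 184, 159] 35 [209, 184, 133] 40 [221, 193, 130] 45 [221, 194, 130] 50 [33, 32, 25] 55 [22, 20, 26]
```

>>> carry_out:
  commands:
    - [[0.095,0.143,0,0,0,-0.5],[0.095,0.143,0,0,0,-0.5],[0.095,0.143,0,0,0,-0.5],[0.095,0.143,0,0,0,-0.5],[0.095,0.143,0,0,0,-0.5],[0.095,0.143,0,0,0,-0.5],[0.095,0.143,0,0,0,-0.5],[0.095,0.143,0,0,0,-0.5],[0.095,0.143,0,0,0,-0.5],[0.095,0.143,0,0,0,-0.5],[0.095,0.143,0,0,0,-0.5],[0.095,0.143,0,0,0,-0.5],[0.095,0.143,0,0,0,-0.5],[0.095,0.143,0,0,0,-0.5],[0.095,0.143,0,0,0,-0.5],[0.07,0.105,0,0,0,-0.37],[0,0,0,0,0,0]]

```text
clock: 18.38
position: [0.6728, 0.1903, 0.1604]
ee_rot: [-0.083, 0.997, 0.0, -0.0]
ft_force: [0.0, 0.2, -0.4]
grip_width: 0.002
grasp_force: 0.0
```

```bash
python3 - <<'E'
from h import *
o=get_obs();plan([.672,.012,.16]);print(o["joint_pos"].round(2))
H=np.array([.5765,.1050]);R=Ro.from_quat(o["ee_rot"]).as_matrix();h=(R.T@(np.array([*H,.16])-o["position"]))*1000;print("H rel tool mm",h.round(1))
# door x (outward->back) if shut: cab x az; from edge slope: 60.61+90.95
a=np.radians(151.5);n=np.array([np.cos(a),np.sin(a)])
print("TCP distance out from shut face plane mm",((H-o["position"][:2])@n*1000).round(1))
E
```

```text
pos [0.6728 0.1903 0.1604] az 99.51 tilt 0.05 t 18.38 F [ 0.04  0.16 -0.45]
shift total [ 0.755 -4.393  0.007] rows 6 each [ 0.126 -0.732  0.001]
[-0.71  0.58  0.56  1.35 -0.31  1.29  1.59]
H rel tool mm [109.  -68.2   0.4]
TCP distance out from shut face plane mm 43.9
```

>>> carry_out:
  commands:
    - [[0.048,0.072,0,0,0,-0.25],[0.048,0.072,0,0,0,-0.25],[0.048,0.072,0,0,0,-0.25],[0.048,0.072,0,0,0,-0.25],[0.048,0.072,0,0,0,-0.25],[0.048,0.072,0,0,0,-0.25],[0.024,0.036,0,0,0,-0.12],[0,0,0,0,0,0]]

```text
clock: 19.05
position: [0.6563, 0.2049, 0.1604]
ee_rot: [-0.166, 0.986, 0.0, -0.0]
ft_force: [0.4, 0.1, -0.4]
grip_width: 0.002
grasp_force: 0.0
```

>>> carry_out:
  commands:
    - [[0.025,0.037,0,0,0,0],[0,0,0,0,0,0]]

```text
clock: 19.22
position: [0.6551, 0.2055, 0.1603]
ee_rot: [-0.165, 0.986, 0.0, 0.0]
ft_force: [0.7, -0.2, 0.0]
grip_width: -0.001
grasp_force: 0.0
```

>>> carry_out:
  commands:
    - [[0.025,0.037,0,0,0,0],[0,0,0,0,0,0]]

```text
clock: 19.38
position: [0.6537, 0.2066, 0.1603]
ee_rot: [-0.165, 0.986, 0.0, -0.0]
ft_force: [0.6, 0.1, -0.8]
grip_width: -0.005
grasp_force: 0.0
```

>>> carry_out:
  commands:
    - [[0.025,0.037,0,0,0,0],[0,0,0,0,0,0]]

```text
clock: 19.55
position: [0.6522, 0.2078, 0.1603]
ee_rot: [-0.165, 0.986, 0.0, -0.0]
ft_force: [0.1, 0.5, 0.1]
grip_width: -0.003
grasp_force: 0.0
```

>>> carry_out:
  commands:
    - [[0.02,0.03,0,0,0,0],[0,0,0,0,0,0]]

```text
clock: 19.72
position: [0.6511, 0.2087, 0.1603]
ee_rot: [-0.165, 0.986, 0.0, -0.0]
ft_force: [-0.6, 0.7, 0.4]
grip_width: 0.003
grasp_force: 0.0
```

>>> carry_out:
  commands:
    - [[0.02,0.03,0,0,0,0],[0,0,0,0,0,0]]

```text
clock: 19.88
position: [0.6499, 0.2095, 0.1603]
ee_rot: [-0.165, 0.986, 0.0, -0.0]
ft_force: [0.8, 0.7, -0.2]
grip_width: 0.0
grasp_force: 0.0
```

>>> carry_out:
  commands:
    - [[0.025,0.037,0,0,0,0],[0,0,0,0,0,0]]

```text
clock: 20.05
position: [0.6488, 0.2101, 0.1604]
ee_rot: [-0.165, 0.986, -0.0, 0.0]
ft_force: [1.5, -1.5, -0.7]
grip_width: 0.002
grasp_force: 0.4
```

>>> carry_out:
  commands:
    - [[0.025,0.037,0,0,0,0],[0,0,0,0,0,0]]

```text
clock: 20.22
position: [0.6484, 0.2102, 0.1605]
ee_rot: [-0.165, 0.986, -0.001, 0.001]
ft_force: [6.4, -2.2, -3.0]
grip_width: 0.0
grasp_force: 3.6
```

```bash
python3 - <<'E'
from h import *;import pickle
o=get_obs();p=o["position"];H=np.array([.5765,.1050]);P=camera_params("wrist");im=camera("wrist");save("w9.png",im)
print(p,np.round(o["ft_force"],2))
h=cv2.cvtColor(im,cv2.COLOR_RGB2HSV)
# profile across door top (z=.198) at several distances s along shut door, offset t outwards
a=np.radians(151.5);n=np.array([np.cos(a),np.sin(a)]);e=np.array([n[1],-n[0]])
if e@(p[:2]-H)<0:e=-e
for s in(.03,.05,.07,.09,.11,.13,.15,.17):
    r=[]
    for t in range(-20,26,2):
        u,v=proj(P,[*(H+e*s-n*t/1000),.198])[0].round().astype(int)
        r.append(int(im[v,u].mean()) if 0<=v<480 and 0<=u<640 else -1)
    print(s,r)
E
```

```text
[0.64842717 0.21020111 0.16048977] [ 6.37 -2.25 -2.97]
0.03 [125, 119, 115, 112, 116, 114, 120, 124, 113, 87, 72, 72, 71, 73, 73, 74, 74, 70, 122, 127, 127, 126, 129]
0.05 [126, 124, 106, 112, 111, 103, 100, 97, 99, 80, 119, 131, 128, 128, 128, 128, 131, 125, 131, 129, 127, 130, 129]
0.07 [123, 125, 115, 120, 114, 112, 116, 108, 113, 126, 132, 129, 126, 130, 128, 132, 129, 130, 129, 130, 128, 130, 132]
0.09 [124, 130, 120, 115, 113, 114, 113, 111, 114, 124, 127, 130, 127, 129, 126, 131, 126, 130, 127, 126, 131, 131, 129]
0.11 [124, 123, 108, 118, 114, 108, 117, 114, 113, 27, 67, 62, 61, 46, 23, 38, 22, 27, 125, 127, 129, 127, 127]
0.13 [76, 67, 65, 67, 67, 66, 64, 69, 60, 24, 20, 21, 27, 11, 5, 26, 9, 24, 22, 16, 14, 6, 18]
0.15 [120, 122, 29, 17, 29, 28, 23, 21, 19, 18, 22, 17, 12, 14, 6, 21, 15, 18, 13, 14, 16, 28, 17]
0.17 [22, 16, 28, 23, 29, 17, 21, 17, 109, 22, 15, 22, 20, 10, 16, 13, 22, 15, 3, 27, 2, 8, 2]
```

About 6.8 N straight against the front means the door is shut on its stop. I'll back off, rise, and check it numerically.

>>> carry_out:
  commands:
    - [[-0.05,-0.075,0,0,0,0],[-0.15,-0.22,0,0,0,0],[-0.3,-0.45,0,0,0,0],[-0.3,-0.45,0,0,0,0],[0,0,-0.5,0,0,0],[0,0,-0.8,0,0,0],[0,0,-0.8,0,0,0],[0,0,-0.8,0,0,0],[0,0,0,0,0,0],[0,0,0,0,0,0]]

```text
clock: 21.1
position: [0.6943, 0.1762, 0.2786]
ee_rot: [-0.165, 0.986, 0.0, 0.002]
ft_force: [1.3, -0.9, 0.5]
grip_width: 0.001
grasp_force: 0.0
```

```bash
python3 - <<'E'
from h import *
o=get_obs();p=o["position"];print(p,o["clock"],np.round(o["ft_force"],1));H=np.array([.5765,.1050])
a=np.radians(151.5);n=np.array([np.cos(a),np.sin(a)]);e=np.array([n[1],-n[0]])
if e@(p[:2]-H)<0:e=-e
for name in("wrist","top"):
    P=camera_params(name);im=camera(name);save(name+"10.png",im)
    print(name,list(range(-20,12,2)))
    for s in(.03,.07,.11,.14,.16,.17,.182,.19):
        r=[]
        for t in range(-20,12,2):
            u,v=proj(P,[*(H+e*s-n*t/1000),.198])[0].round().astype(int)
            r.append(int(im[v,u].mean()) if 0<=v<480 and 0<=u<640 else -1)
        print(s,r)
E
```

```text
[0.69425386 0.17624849 0.27859318] 21.1 [ 1.3 -0.9  0.5]
wrist [-20, -18, -16, -14, -12, -10, -8, -6, -4, -2, 0, 2, 4, 6, 8, 10]
0.03 [125, 142, 63, 96, 125, 133, 136, 133, 141, 138, 60, 79, 60, 72, 69, 88]
0.07 [158, 145, 69, 64, 134, 137, 124, 126, 132, 131, 114, 53, 56, 80, 69, 87]
0.11 [173, 146, 68, 76, 99, 136, 131, 134, 136, 132, 133, 71, 57, 73, 64, 88]
0.14 [175, 147, 73, 67, 67, 136, 133, 134, 132, 130, 136, 125, 60, 60, 37, 27]
0.16 [172, 141, 73, 64, 121, 146, 138, 138, 147, 140, 132, 122, 64, 35, 39, 37]
0.17 [177, 142, 90, 163, 209, 161, 142, 139, 134, 136, 137, 139, 109, 213, 142, 45]
0.182 [216, 212, 211, 209, 212, 212, 211, 205, 212, 209, 213, 214, 210, 209, 209, 215]
0.19 [211, 205, 215, 205, 208, 214, 209, 204, 213, 212, 214, 210, 215, 213, 213, 214]
top [-20, -18, -16, -14, -12, -10, -8, -6, -4, -2, 0, 2, 4, 6, 8, 10]
0.03 [77, 77, 71, 69, 116, 116, 176, 176, 175, 173, 96, 107, 107, 110, 108, 109]
0.07 [124, 125, 120, 119, 117, 117, 117, 111, 113, 107, 106, 99, 99, 96, 96, 89]
0.11 [169, 167, 166, 162, 161, 162, 162, 158, 157, 155, 154, 152, 152, 150, 147, 145]
0.14 [191, 188, 190, 187, 187, 185, 188, 183, 182, 179, 179, 178, 179, 176, 177, 173]
0.16 [199, 198, 198, 198, 199, 200, 198, 198, 197, 198, 196, 195, 191, 191, 188, 186]
0.17 [197, 196, 198, 198, 198, 198, 197, 198, 198, 199, 198, 198, 198, 196, 198, 196]
0.182 [193, 191, 193, 195, 194, 194, 194, 196, 195, 197, 197, 197, 199, 198, 197, 199]
0.19 [188, 188, 192, 192, 191, 192, 193, 194, 193, 192, 194, 194, 196, 197, 195, 197]
```

The door edge is parallel to the cupboard front to within about 3 mm at the free end, against a 10 mm tolerance. The robot is clear, so I'll hand in.

```bash
python3 -c "
from workcell import hand_in;print(hand_in())"
```

```text
the job is handed in; nothing more can be done
None
```

The door hangs on both pintles, is shut to within about 3 mm at its free edge and has been let go; I handed the job in at about 21 s, and no verdict came back.

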